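# Clear the toolbox lid and hold it half open

### The job

With the toolbox still shut, lift the padlock out of the tray in its lid, set it down flat inside the square steel tray on the bench without dropping it, and let go of it. Then take the lid by the middle of its bar handle, raise it to 45 degrees (within 5) and finish while still holding it there, motionless, so that someone can fit a lid stay: it falls shut if let go. Leave everything else on the bench where it is.

Things in the scene. Friction and masses are not known exactly. Their poses are not given: they have to be found in the camera images.
- toolbox: Grey painted sheet-metal toolbox, open box 240 (x) x 320 (y) x 100 (z) mm, walls 5 mm, fixed to the bench. Origin: centre of its underside, on the bench. Its lid is hinged along its +x top edge (far from the robot) and the lid handle is near its -x edge.
- lid (a joint): Angle of the toolbox lid in rad: 0 shut (level), grows as the front edge rises about the hinge, 1.8 at the stop; 45 degrees is 0.785. The lid weighs about 0.6 kg, turns freely and falls shut when let go.
- lid_handle (a point): Middle of the lid's steel bar handle: round bar 10 mm thick, 110 mm long along the lid's y, on a post at each end; axis 50 mm above the lid's top face and 12 mm behind the front edge. Lid shut: 158 mm above the bench. Frame turns with the lid (x from handle to hinge, z out of the top face). The bar can pivot between the finger pads.
- lid_hinge (a point): Middle of the hinge line, which runs along the toolbox's y axis, 120 mm behind the toolbox's centre and 100.5 mm above the bench. Frame turns with the lid. In that frame, the handle is at (-228, 0, 58) mm and the middle of the lid tray's floor at (-85, 0, 8) mm.
- lid_tray (a point): Middle of the floor of the shallow open tray on top of the lid. The lid's 8 mm plate is the floor, 108.5 mm above the bench; inside 130 (x) x 278 (y) mm; its four rims are 6 mm thick and stand 18 mm above the floor.
- padlock: Brass padlock lying flat in the lid tray: body 36 (x) x 40 (y) x 20 (z) mm with a steel shackle (bar 8.4 mm thick, 33 mm wide) reaching out to x = +51 mm. Origin: centre of the underside of the brass body, z up, about 0.3 kg (varies). Grip the 40 mm body across its y.
- dish: Square low steel tray on the bench, fixed, 140 x 140 mm outside, 24 mm high, walls and floor 4 mm thick, empty. Origin: centre of its underside, on the bench, z up. It stands to the left or to the right in front of the toolbox.
- flowerpot: bystander, to be left alone; terracotta pot, 110 mm across the rim, 90 mm high, on the other side from the square steel tray. Origin: centre of the underside.
- spraycan: bystander, to be left alone; aluminium spray can, 64 mm across, 170 mm high. Origin: centre of the underside.
- jar: bystander, to be left alone; screw jar with a steel cap, 72 mm across, 90 mm high. Origin: centre of the underside.
- wrench: bystander, to be left alone; flat steel wrench lying on the bench between the robot and the toolbox. Origin: middle of the underside.
- bearing: bystander, to be left alone; steel bearing ring lying flat, 52 mm across, 15 mm high. Origin: centre of the underside.
- trowel: bystander, to be left alone; flat hand trowel lying along the left side of the toolbox. Origin: middle of the underside.
Things that resemble listed ones, but are neither listed nor needed, are in the scene too. What is shaped like the dish but orange is not meant.

How it is judged (in metres and radians):
On the way, in this order (a step that is already met when the one before it is completed fails the run):
1. the padlock is lifted out of the lid tray in the gripper, the lid still shut (height (world z) of padlock above 0.14 m and contact force between the fingers and padlock above 0.5 N and value of joint lid below 0.1 rad), for 0.1 s.
2. the padlock lies flat and released in the square steel tray, the lid still shut (x of padlock in the frame of dish between -0.055 and 0.055 m and y of padlock in the frame of dish between -0.055 and 0.055 m and z of padlock in the frame of dish below 0.012 m and angle between padlock's own z axis and vertical below 0.15 rad and contact force between padlock and dish above 0.5 N and linear speed of padlock below 0.03 m/s and contact force between the fingers and padlock below 0.1 N and value of joint lid below 0.1 rad), for 0.2 s.
At the end, for the whole second after the job is handed in: Gripper holds the lid by its handle (over 1 N, TCP within 50 mm of the bar's middle), lid still (under 0.1 rad/s) at 45 degrees within 6; padlock released, flat (0.15 rad) on the steel tray's floor, at most 55 mm off its centre along each side; bystanders within 40 mm of their places (value of joint lid between 0.68 and 0.89 rad and velocity of joint lid between -0.1 and 0.1 rad/s and contact force between the fingers and toolbox above 1 N and distance between the grasp point and lid_handle below 0.05 m and x of padlock in the frame of dish between -0.055 and 0.055 m and y of padlock in the frame of dish between -0.055 and 0.055 m and z of padlock in the frame of dish below 0.012 m and angle between padlock's own z axis and vertical below 0.15 rad and contact force between padlock and dish above 0.5 N and linear speed of padlock below 0.03 m/s and contact force between the fingers and padlock below 0.1 N and distance of each of flowerpot, spraycan, jar, wrench, bearing, trowel from where it was at the start of the episode below 0.04 m); the arm keeps its last pose, push and grip.
It fails at once if the lid is raised more than 0.15 rad before the padlock is in the square steel tray (value of joint lid above 0.15 rad and horizontal distance between padlock and dish above 0.08 m).
It fails at once if the padlock is dropped (falls freely faster than 0.8 m/s, about 30 mm) (linear speed of padlock above 0.8 m/s and contact force between the fingers and padlock below 0.05 N).
It fails at once if a bystander is pushed more than 40 mm from its place (distance of any of flowerpot, spraycan, jar, wrench, bearing, trowel from where it was at the start of the episode above 0.04 m).
It also fails if it takes over 54 s, if anything falls off the work surface, if the arm or the gripper's body presses on something with over 40 N, if the wrist force passes 120 N, or if a joint passes its speed limit or range.

### The arm

A 6-joint arm with a two-finger parallel gripper is mounted at the origin on the work surface. World frame = base frame: x ahead of the robot, y to its left, z up, the work surface at z = 0. Lengths are in mm, angles in rad, forces in N, time in s.
With the tool pointing down it reaches from about 325 to 900 mm from the base axis. Payload 6.1 kg.
Tool frame: the origin (TCP) lies between the finger pads, 19 mm behind the fingertips; this is the grasp point; z points along the fingers, y is the line along which they close (so a half turn about z gives the same grasp; the last joint's range is limited). The gripper opens to 85 mm and grips with 20 to 120 N. Pads are 22 mm wide; open, the fingers measure 114 mm over their backs; the gripper's body (76 mm by 85 mm) begins 54 mm behind the grasp point. The pads swing forward as they close: fully open they stand 13 mm farther back than shut.
Start: joints at [-1.313, 0.22, 1.526, -0, 1.395, -0.126], TCP at [234.022, -579.525, 250] pointing down, gripper open.
Joint ranges: [-2.98, 2.98], [-0.91, 2.08], [0.09, 2.57], [-1.24, 4.39], [0.2, 2.65], [-2.68, 2.68]. Speed limits (rad/s): [2.57, 2.57, 3.01, 3.14, 3.14, 3.14].

### API

Orientations are given as a rotation vector (axis times angle).
In Python, from workcell import env gives the robot as it stands.
- The arm moves only by the tool move_arm, never from a script. Its argument "commands" is a list of rows, each a list of 3 entries, a list of its own where there are three numbers: the shift along the world's x, y, z in mm, then the turn, a rotation vector about the world's x, y, z in units of 6 degrees (1.0 is 6 degrees), then the opening, from 0 (shut) to 1 (fully open). A call has exactly 8 rows; each row shifts and turns the commanded pose from where the row before left it; what a row does not reach is not made up. A row lasts 1/10 s, in which the tool goes at most 50 mm and 8.59 degrees, less where a joint would pass 70% of its speed; a pose out of reach is approached as far as the arm can. A call with a gripper value outside its range is refused whole. The fingers move at their own pace and stop on an object; the grip force is fixed at half the most. Time passes only in rows, so rows that do not move let the fingers close, or fill a call up. It gives the time, the measured TCP pose, the force, the opening and the grip force at its end, in the units of the state.
- env.state(): the state, without advancing time (a new reading comes with each control period).
- env.read_camera(name): name is "scene" or "top" or "wrist"; returns (picture, depth): 400x640x3 uint8, red, green, blue; 400x640 float32, mm along the optical axis (not along the pixel's ray), 0 where there is no reading.
- env.get_calibration(name): a dict with "camera_matrix" (3x3 intrinsics, pixels), "origin" and "rotation" of the camera in the world; the wrist camera has in their place "mount" (4x4, takes a point from camera to tool coordinates, whose origin is the TCP and whose axes are the flange's). Camera axes: x right, y down, z forward; pixel columns grow to the right and rows downward; lengths in mm; the calibration is good to about 2 mm. A picture is of the moment at which its call begins: read the wrist's pose just before it. get_calibration takes no time and is no camera call.
- env.close_job(): hands the job in; it is judged then, once.
The state is a dict: "t": time; "joint_positions": joint angles; "qd": joint speeds; "tau": joint torques, N m; "ee_pos": TCP position; "orientation": TCP orientation; "force": force on the tool from outside, world axes, zero at the start; "wrist_torque": the same for the moment, N m; "gripper_width": finger opening in mm; "grip_force": force on a finger pad.
Only numpy, scipy, OpenCV 4.12 (cv2) and the standard library are available. Lean on these libraries where they do the work, as an engineer would, in place of code of your own. Each camera call takes 0.05 s, during which the arm holds its last target. There are 200 camera calls.

## Working session

There is one attempt and no reset: what is moved stays moved. The work goes in short steps, Python scripts to look and compute and a tool call to move; the robot and the scene stay as the last step left them, time stands still between calls to the robot, and variables do not carry over. Pictures are saved under pics/ and viewed, at most 10 in all, crops included, and the job is handed in when it is done.

Besides the shell and the picture viewer there is one more tool, called after "Request:" in YAML: its name, and indented under it one key for each argument. move_arm: Moves the arm, as the interface text tells. Its arguments: {"type":"object","properties":{"commands":{"type":"array"}},"required":["commands"]}

```bash
mkdir -p pics; ls
cat > h.py <<'E'
import numpy as np, cv2
from workcell import env
def pts(name, depth, cal=None):
    c=env.get_calibration(name); K=np.array(c["camera_matrix"])
    v,u=np.mgrid[:400,:640]
    p=np.stack([(u-K[0,2])/K[0,0]*depth,(v-K[1,2])/K[1,1]*depth,depth],-1)
    if "mount" in c: return p
    return p@np.array(c["rotation"]).T+np.array(c["origin"])
E
python3 - <<'E'
from h import *
for n in ("top","scene"):
    im,d=env.read_camera(n); cv2.imwrite(f"pics/{n}0.png",cv2.cvtColor(im,cv2.COLOR_RGB2BGR)); np.savez(f"{n}0.npz",im=im,d=d)
    c=env.get_calibration(n); print(n,c)
s=env.state();print(s)
E
```

```text
pics
top {'camera_matrix': array([[519.40816032,   0.        , 324.65199793],
       [  0.        , 519.40816032, 187.12352074],
       [  0.        ,   0.        ,   1.        ]]), 'origin': array([ 296.09802922,   15.29166112, 1530.4317727 ]), 'rotation': array([-2.13974167,  2.15926435, -0.12951339])}
scene {'camera_matrix': array([[366.91937269,   0.        , 319.57993226],
       [  0.        , 366.91937269, 200.46005864],
       [  0.        ,   0.        ,   1.        ]]), 'origin': array([ 842.02024483, -535.73007291,  787.10077012]), 'rotation': array([-2.27703909, -0.68815695,  0.26629759])}
{'t': 0.1, 'joint_positions': array([-1.31313865e+00,  2.21148465e-01,  1.52747302e+00, -2.77167022e-05,
        1.39469995e+00, -1.26104751e-01]), 'qd': array([ 0.00012744, -0.00341665, -0.00292045,  0.00143112, -0.00054549,
       -0.00043923]), 'tau': array([ 1.46502200e-03, -4.98244715e+01, -3.90546477e+01, -1.19602105e-04,
        5.66216637e-03, -3.25061706e-06]), 'ee_pos': array([ 233.86434028, -579.05632995,  249.02039834]), 'orientation': array([-3.08224259e+00, -5.98799195e-01,  2.21134252e-04]), 'force': array([0.71577669, 0.1300672 , 1.14814672]), 'wrist_torque': array([-0.03978861, -0.02001542,  0.02088941]), 'grip_force': 0.0, 'gripper_width': 85.45808353577318}
```

View pics/top0.png

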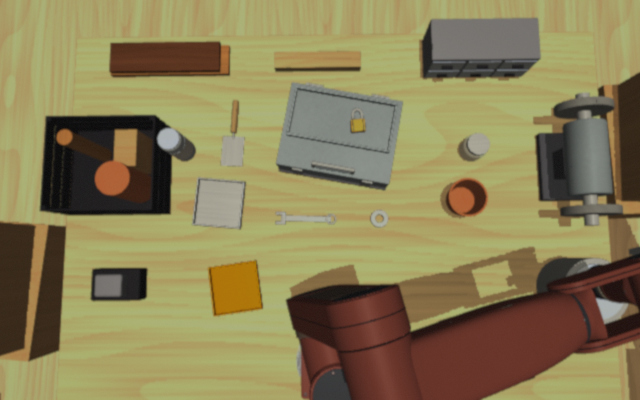

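View pics/scene0.png

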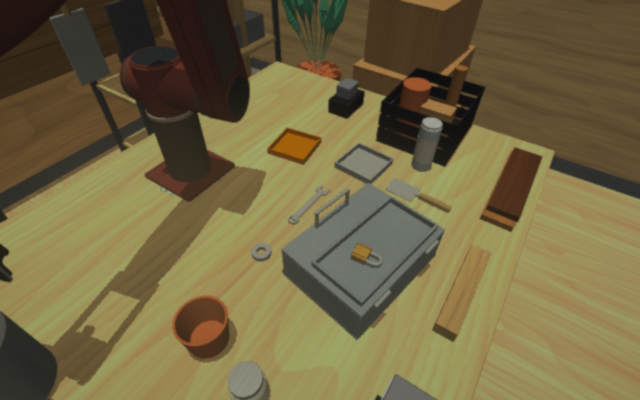

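The top view has +x up and +y to the left. The padlock is at about (358,124), the handle bar at (333,168), the grey dish at (219,203), the wrench at (305,218) and the bearing at (379,218). The scene view agrees, with the padlock at (362,254) and the handle at (332,207).

```bash
cat > h.py <<'E'
import numpy as np, cv2
from scipy.spatial.transform import Rotation as R
from workcell import env
def ray(name,uv,z):
    c=env.get_calibration(name); K=np.array(c["camera_matrix"])
    uv=np.atleast_2d(uv).astype(float)
    d=np.c_[(uv-K[[0,1],[2,2]])/K[0,0],np.ones(len(uv))]
    if "mount" in c:
        s=env.state(); T=np.eye(4); T[:3,:3]=R.from_rotvec(s["orientation"]).as_matrix(); T[:3,3]=s["ee_pos"]; M=T@np.array(c["mount"])
        Q,o=M[:3,:3],M[:3,3]
    else: Q,o=R.from_rotvec(c["rotation"]).as_matrix(),np.array(c["origin"])
    d=d@Q.T
    return o+d*((z-o[2])/d[:,2])[:,None]
def cloud(name,D):
    v,u=np.mgrid[:400,:640]; c=env.get_calibration(name); K=np.array(c["camera_matrix"])
    p=np.stack([(u-K[0,2])/K[0,0]*D,(v-K[1,2])/K[1,1]*D,D],-1)
    return p@R.from_rotvec(c["rotation"]).as_matrix().T+np.array(c["origin"])
def rect(P):
    (c,wh,a)=cv2.minAreaRect(P[:,:2].astype(np.float32)); return np.round(c,1),np.round(wh,1),round(a,1),cv2.boxPoints((c,wh,a)).round().tolist()
E
python3 - <<'E'
from h import *
f=np.load("top0.npz"); im,D=f["im"],f["d"]; P=cloud("top",D); hsv=cv2.cvtColor(im,cv2.COLOR_RGB2HSV)
print("bench z",np.median(P[235:250,270:285,2]), P[203,219], P[122,340])
yel=((hsv[...,1]>110)&(hsv[...,0]>10)&(hsv[...,0]<32)).astype(np.uint8); yel[:100]=0; yel[140:]=0; yel[:,:340]=0; yel[:,375:]=0
v,u=np.nonzero(yel); print("yel",len(u),u.min(),u.max(),v.min(),v.max(),np.median(P[v,u,2]))
print("padlock",rect(ray("top",np.c_[u,v],128.5)))
# toolbox top
reg=np.zeros((400,640),bool); reg[75:200,265:415]=1
m=reg&(P[...,2]>95)&(P[...,2]<135); m=cv2.morphologyEx(m.astype(np.uint8),cv2.MORPH_OPEN,np.ones((3,3)))>0
print("box",rect(P[m]))
v,u=np.nonzero(m&(P[...,2]<118));print("lidz",np.median(P[v,u,2]))
h=reg&(P[...,2]>138)&(P[...,2]<175); print("handle",h.sum(),rect(P[h]),np.median(P[h],0))
# dish
sat=(hsv[...,1]<75)&(hsv[...,2]>90); g=np.zeros_like(reg); g[170:235,185:255]=1
k=(g&sat).astype(np.uint8); cs,_=cv2.findContours(k,cv2.RETR_EXTERNAL,cv2.CHAIN_APPROX_NONE); c=max(cs,key=cv2.contourArea)[:,0]
print("dish",rect(ray("top",c,24)))
# scene check
f=np.load("scene0.npz"); im2,D2=f["im"],f["d"]; P2=cloud("scene",D2)
h=(P2[...,2]>145)&(P2[...,2]<170)&(abs(P2[...,0]-480)<150)&(abs(P2[...,1])<170); v,u=np.nonzero(h);print("handle scene",rect(P2[h]),np.median(P2[h],0))
hs=cv2.cvtColor(im2,cv2.COLOR_RGB2HSV); y=((hs[...,1]>110)&(hs[...,0]>10)&(hs[...,0]<32)&(P2[...,2]>122)&(P2[...,2]<135)); y[:235]=0;y[275:]=0;y[:,:340]=0;y[:,390:]=0
print("padlock scene",y.sum(),rect(P2[y]))
E
```

```text
bench z -1.0752463582971359 [451.87544805 342.89346933   1.83587762] [667.34617751 -16.2289049  103.99004106]
yel 174 351 364 119 131 127.12777071769369
padlock (array([652., -64.]), array([36.1, 34. ]), 89.4, [[635.0, -82.0], [669.0, -82.0], [669.0, -46.0], [635.0, -46.0]])
box (array([641. , -14.5]), array([320.5, 249.6]), 79.3, [[489.0, -149.0], [734.0, -195.0], [793.0, 120.0], [548.0, 166.0]])
lidz 107.35261861545041
handle 169 (array([530.5,   6.4]), array([118.2,  11. ]), 80.0, [[515.0, -51.0], [526.0, -53.0], [546.0, 64.0], [535.0, 66.0]]) [530.2833905    7.8730593  161.07714581]
dish (array([450.8, 340.3]), array([144.4, 142.6]), 84.8, [[373.0, 275.0], [515.0, 262.0], [528.0, 406.0], [386.0, 419.0]])
handle scene (array([532.8,   3.2]), array([118.9,   9.7]), 79.4, [[517.0, -54.0], [527.0, -56.0], [548.0, 61.0], [539.0, 62.0]]) [532.98974186  -1.99074017 160.37788024]
padlock scene 226 (array([654.8, -68.1]), array([34.7, 38.5]), 1.3, [[637.0, -49.0], [638.0, -88.0], [673.0, -87.0], [672.0, -48.0]])
```

Request:
move_arm:
  commands:
    - [[26, 32, 0], [0, 0, -0.23], 1]
    - [[26, 32, 0], [0, 0, -0.23], 1]
    - [[26, 32, 0], [0, 0, -0.23], 1]
    - [[26, 32, 0], [0, 0, -0.23], 1]
    - [[26, 32, 0], [0, 0, -0.23], 1]
    - [[26, 32, 0], [0, 0, -0.23], 1]
    - [[26, 32, 0], [0, 0, -0.23], 1]
    - [[26, 32, 0], [0, 0, -0.23], 1]

```text
t: 0.9
ee_pos: [442.7, -321.9, 249.6]
orientation: [-3.127, -0.298, 0.001]
force: [0.4, -0.0, 1.2]
gripper_width: 85.1
grip_force: 0.0
```

Request:
move_arm:
  commands:
    - [[26, 32, 0], [0, 0, -0.23], 1]
    - [[26, 32, 0], [0, 0, -0.23], 1]
    - [[26, 32, 0], [0, 0, -0.23], 1]
    - [[26, 32, 0], [0, 0, -0.23], 1]
    - [[26, 32, 0], [0, 0, -0.23], 1]
    - [[26, 32, 0], [0, 0, -0.23], 1]
    - [[20, 30, 0], [0, 0, -0.23], 1]
    - [[0, 0, 0], [0, 0, 0], 1]

```text
t: 1.7
ee_pos: [619.5, -97.4, 249.2]
orientation: [-3.14, -0.042, 0.0]
force: [-0.6, -0.2, -0.2]
gripper_width: 85.2
grip_force: 0.0
```

Run:
```python
from h import *
s=env.state(); print(s["t"],s["ee_pos"],R.from_rotvec(s["orientation"]).as_matrix().round(3),s["joint_positions"].round(3))
im,d=env.read_camera("wrist"); cv2.imwrite("pics/w1.png",cv2.cvtColor(im,cv2.COLOR_RGB2BGR)); np.savez("w1.npz",im=im,d=d); print(env.get_calibration("wrist"))
```

```text
1.7 [619.4692747  -97.44129599 249.17622696] [[ 1.     0.027 -0.   ]
 [ 0.027 -1.     0.002]
 [-0.    -0.002 -1.   ]] [-0.283  0.226  1.521  0.002  1.395  1.261]
{'camera_matrix': array([[315.48956123,   0.        , 322.25561002],
       [  0.        , 315.48956123, 201.34902113],
       [  0.        ,   0.        ,   1.        ]]), 'mount': array([[-2.68839809e-04, -9.57164012e-01, -2.89546165e-01,
         7.29529157e+01],
       [ 9.99999956e-01, -2.94567306e-04,  4.52757747e-05,
         6.12332602e-01],
       [-1.28627176e-04, -2.89546139e-01,  9.57164049e-01,
        -1.24484402e+02],
       [ 0.00000000e+00,  0.00000000e+00,  0.00000000e+00,
         1.00000000e+00]])}
```

View pics/w1.png

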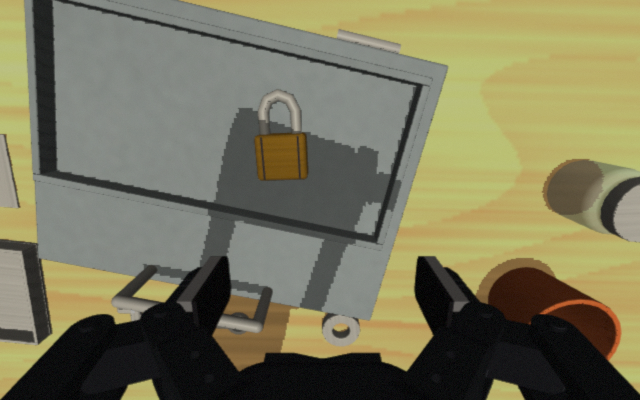

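The wrist view shows the padlock body at (256–308, 131–181) with its shackle pointing up (+x), nearly aligned with the tool. The handle bar runs from about (116,303) to (264,325).

Run:
```python
from h import *
f=np.load("w1.npz"); im=f["im"]; hsv=cv2.cvtColor(im,cv2.COLOR_RGB2HSV)
m=((hsv[...,1]>120)&(hsv[...,0]>8)&(hsv[...,0]<30)).astype(np.uint8); m[:110]=0;m[200:]=0;m[:,:240]=0;m[:,330:]=0
m=cv2.morphologyEx(m,cv2.MORPH_CLOSE,np.ones((5,5)))
c=max(cv2.findContours(m,0,1)[0],key=cv2.contourArea)[:,0]
print(rect(ray("wrist",c,128.5)), c.min(0),c.max(0))
print("handle ends",ray("wrist",[[116,303],[264,325]],158).round(1))
```

```text
(array([652.8, -67.1]), array([36.2, 39.6]), 3.2, [[634.0, -48.0], [636.0, -88.0], [672.0, -86.0], [670.0, -46.0]]) [255 133] [307 179]
handle ends [[537.8  61.2 158. ]
 [520.1 -55.3 158. ]]
```

Request:
move_arm:
  commands:
    - [[17, 15, 0], [0, 0, 0.14], 1]
    - [[16, 15, 0], [0, 0, 0.14], 1]
    - [[0, 0, -30], [0, 0, 0], 1]
    - [[0, 0, -30], [0, 0, 0], 1]
    - [[0, 0, -25], [0, 0, 0], 1]
    - [[0, 0, -18], [0, 0, 0], 1]
    - [[0, 0, -14], [0, 0, 0], 1]
    - [[0, 0, 0], [0, 0, 0], 1]

```text
t: 2.55
ee_pos: [649.0, -72.2, 130.3]
orientation: [-3.14, -0.08, 0.007]
force: [-0.4, 1.0, 0.3]
gripper_width: 85.5
grip_force: 0.0
```

Request:
move_arm:
  commands:
    - [[4, 5, 0], [0, 0, 0], 1]
    - [[0, 0, 0], [0, 0, 0], 1]
    - [[0, 0, 0], [0, 0, 0], 0]
    - [[0, 0, 0], [0, 0, 0], 0]
    - [[0, 0, 0], [0, 0, 0], 0]
    - [[0, 0, 0], [0, 0, 0], 0]
    - [[0, 0, 0], [0, 0, 0], 0]
    - [[0, 0, 0], [0, 0, 0], 0]

```text
t: 3.35
ee_pos: [655.6, -66.5, 134.0]
orientation: [3.14, 0.081, 0.002]
force: [-0.4, 1.8, 5.9]
gripper_width: 38.7
grip_force: 62.2
```

Request:
move_arm:
  commands:
    - [[0, 0, 6], [0, 0, 0], 0]
    - [[0, 0, 12], [0, 0, 0], 0]
    - [[0, 0, 15], [0, 0, 0], 0]
    - [[0, 0, 15], [0, 0, 0], 0]
    - [[0, 0, 15], [0, 0, 0], 0]
    - [[0, 0, 10], [0, 0, 0], 0]
    - [[0, 0, 0], [0, 0, 0], 0]
    - [[0, 0, 0], [0, 0, 0], 0]

```text
t: 4.15
ee_pos: [655.0, -66.5, 206.2]
orientation: [3.14, 0.081, 0.001]
force: [-0.5, 0.2, -3.6]
gripper_width: 38.4
grip_force: 61.3
```

Run:
```python
from h import *
s=env.state(); print(s["t"],s["ee_pos"],s["force"])
for n in ("wrist","scene"):
    im,d=env.read_camera(n); np.savez(n+"2.npz",im=im,d=d)
    if n=="wrist": a=im[150:400,120:520]
    else: a=im[100:350,200:600]
    cv2.imwrite(f"pics/{n}2.png",cv2.cvtColor(a,cv2.COLOR_RGB2BGR))
cv2.imwrite("pics/both2.png",np.hstack([cv2.imread("pics/wrist2.png"),cv2.imread("pics/scene2.png")]))
```

```text
4.15 [655.02499515 -66.52792847 206.18380185] [-0.45053414  0.24229991 -3.56071176]
```

View pics/both2.png

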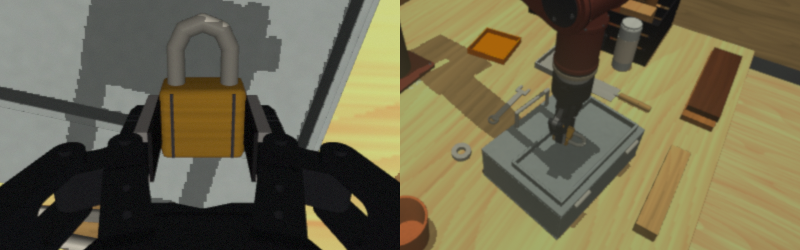

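The padlock is held level between the pads and is clear of the tray. The wrist force of −3.6 N fits its weight.

Request:
move_arm:
  commands:
    - [[-9, 17, 0], [0, 0, -0.1], 0]
    - [[-18, 34, 0], [0, 0, -0.15], 0]
    - [[-18, 34, 0], [0, 0, -0.15], 0]
    - [[-18, 34, 0], [0, 0, -0.15], 0]
    - [[-18, 34, 0], [0, 0, -0.15], 0]
    - [[-18, 34, 0], [0, 0, -0.15], 0]
    - [[-18, 34, 0], [0, 0, -0.15], 0]
    - [[-18, 34, 0], [0, 0, -0.15], 0]

```text
t: 5.05
ee_pos: [518.6, 189.6, 205.1]
orientation: [3.139, -0.109, -0.002]
force: [-0.3, 0.1, -2.6]
gripper_width: 38.5
grip_force: 61.3
```

Request:
move_arm:
  commands:
    - [[-18, 34, 0], [0, 0, -0.2], 0]
    - [[-18, 34, 0], [0, 0, 0], 0]
    - [[-18, 34, 0], [0, 0, 0], 0]
    - [[-16, 30, 0], [0, 0, 0], 0]
    - [[-10, 20, 0], [0, 0, 0], 0]
    - [[0, 0, 0], [0, 0, 0], 0]
    - [[0, 0, 0], [0, 0, 0], 0]
    - [[0, 0, 0], [0, 0, 0], 0]

```text
t: 5.85
ee_pos: [440.1, 339.7, 205.4]
orientation: [3.138, -0.141, -0.001]
force: [0.3, 0.2, -2.2]
gripper_width: 38.3
grip_force: 61.4
```

Run:
```python
from h import *
s=env.state(); print(s["t"],s["ee_pos"],R.from_rotvec(s["orientation"]).as_matrix().round(3)[:2,1],s["force"],s["gripper_width"])
im,d=env.read_camera("wrist"); cv2.imwrite("pics/w3.png",cv2.cvtColor(im,cv2.COLOR_RGB2BGR)); np.savez("w3.npz",im=im,d=d)
```

```text
5.85 [440.13811018 339.68754654 205.44964937] [-0.09  -0.996] [ 0.27225506  0.16285649 -2.19931779] 38.3421524602012
```

View pics/w3.png

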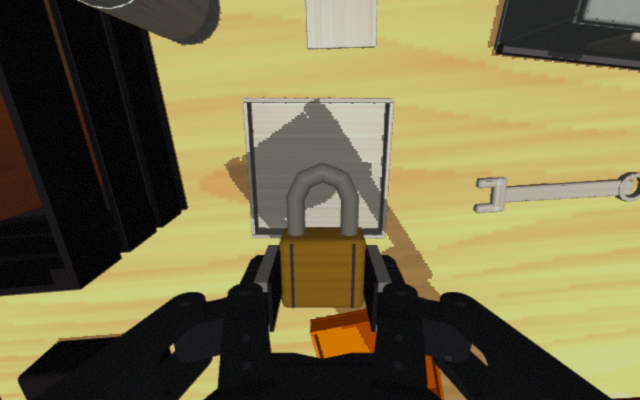

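The dish's far rim corners are at (244,99) and (393,99), and its near rim runs along row 236. The padlock is held straight above it.

Run:
```python
from h import *
p=ray("wrist",[[244,99],[393,99],[386,236],[252,236]],24); print(p.round(1)); print(p.mean(0), p[:2].mean(0),np.diff(p,axis=0).round(1))
```

```text
[[525.6 403.5  24. ]
 [513.1 266.5  24. ]
 [376.8 277.4  24. ]
 [389.6 417.3  24. ]]
[451.26513264 341.17498996  24.        ] [519.31613211 335.00246669  24.        ] [[ -12.5 -136.9    0. ]
 [-136.3   10.9    0. ]
 [  12.8  139.9    0. ]]
```

Request:
move_arm:
  commands:
    - [[0, 1, -15], [0, 0, 0], 0]
    - [[0, 0, -30], [0, 0, 0], 0]
    - [[0, 0, -30], [0, 0, 0], 0]
    - [[0, 0, -30], [0, 0, 0], 0]
    - [[0, 0, -25], [0, 0, 0], 0]
    - [[0, 0, -20], [0, 0, 0], 0]
    - [[0, 0, -10], [0, 0, 0], 0]
    - [[0, 0, -5], [0, 0, 0], 0]

```text
t: 6.7
ee_pos: [439.4, 340.5, 39.3]
orientation: [3.137, -0.142, -0.003]
force: [-0.4, -0.8, -2.4]
gripper_width: 38.4
grip_force: 61.3
```

Request:
move_arm:
  commands:
    - [[0, 0, -4], [0, 0, 0], 0]
    - [[0, 0, -2], [0, 0, 0], 0]
    - [[0, 0, -1], [0, 0, 0], 0]
    - [[0, 0, 0], [0, 0, 0], 0]
    - [[0, 0, 0], [0, 0, 0], 0]
    - [[0, 0, 0], [0, 0, 0], 0]
    - [[0, 0, 0], [0, 0, 0], 0]
    - [[0, 0, 0], [0, 0, 0], 0]

```text
t: 7.5
ee_pos: [440.1, 341.5, 34.1]
orientation: [-3.138, 0.141, -0.0]
force: [-1.0, -0.6, -3.0]
gripper_width: 38.4
grip_force: 61.3
```

Request:
move_arm:
  commands:
    - [[0, 0, -1], [0, 0, 0], 0]
    - [[0, 0, -1], [0, 0, 0], 0]
    - [[0, 0, -1], [0, 0, 0], 0]
    - [[0, 0, -1], [0, 0, 0], 0]
    - [[0, 0, 0], [0, 0, 0], 0]
    - [[0, 0, 0], [0, 0, 0], 0]
    - [[0, 0, 0], [0, 0, 0], 0]
    - [[0, 0, 0], [0, 0, 0], 0]

```text
t: 8.3
ee_pos: [440.0, 341.5, 30.1]
orientation: [-3.138, 0.14, -0.0]
force: [-0.6, 0.2, -2.8]
gripper_width: 38.4
grip_force: 61.3
```

Request:
move_arm:
  commands:
    - [[0, 0, -1], [0, 0, 0], 0]
    - [[0, 0, -0.5], [0, 0, 0], 0]
    - [[0, 0, -0.5], [0, 0, 0], 0]
    - [[0, 0, -0.5], [0, 0, 0], 0]
    - [[0, 0, -0.5], [0, 0, 0], 0]
    - [[0, 0, 0], [0, 0, 0], 0]
    - [[0, 0, 0], [0, 0, 0], 0]
    - [[0, 0, 0], [0, 0, 0], 0]

```text
t: 9.1
ee_pos: [440.2, 341.7, 29.4]
orientation: [3.138, -0.14, -0.0]
force: [-7.5, -5.8, 17.5]
gripper_width: 38.4
grip_force: 63.7
```

Request:
move_arm:
  commands:
    - [[0, 0, 1], [0, 0, 0], 0]
    - [[0, 0, 0], [0, 0, 0], 0.7]
    - [[0, 0, 0], [0, 0, 0], 0.7]
    - [[0, 0, 0], [0, 0, 0], 0.7]
    - [[0, 0, 0], [0, 0, 0], 0.7]
    - [[0, 0, 0], [0, 0, 0], 0.7]
    - [[0, 0, 0], [0, 0, 0], 0.7]
    - [[0, 0, 0], [0, 0, 0], 0.7]

```text
t: 9.9
ee_pos: [440.0, 341.5, 27.9]
orientation: [3.138, -0.141, -0.0]
force: [-0.4, -0.8, -0.2]
gripper_width: 59.7
grip_force: 0.0
```

Request:
move_arm:
  commands:
    - [[0, 0, 10], [0, 0, 0], 0.7]
    - [[0, 0, 20], [0, 0, 0], 0.7]
    - [[0, 0, 35], [0, 0, 0], 0.7]
    - [[0, 0, 40], [0, 0, 0], 0.7]
    - [[0, 0, 40], [0, 0, 0], 0.7]
    - [[0, 0, 40], [0, 0, 0], 0.7]
    - [[0, 0, 25], [0, 0, 0], 0.7]
    - [[0, 0, 15], [0, 0, 0], 0.7]

```text
t: 10.7
ee_pos: [440.9, 342.0, 256.9]
orientation: [-3.136, 0.14, -0.007]
force: [1.0, 0.6, 0.1]
gripper_width: 59.9
grip_force: 0.0
```

Request:
move_arm:
  commands:
    - [[5, -20, 0], [0, 0, 1.2], 0.7]
    - [[9, -34, 0], [0, 0, 1.2], 0.7]
    - [[9, -34, 0], [0, 0, 1.2], 0.7]
    - [[9, -34, 0], [0, 0, 1.2], 0.7]
    - [[9, -34, 0], [0, 0, 1.2], 0.7]
    - [[9, -34, 0], [0, 0, 1.2], 0.7]
    - [[9, -34, 0], [0, 0, 1.2], 0.7]
    - [[9, -34, 0], [0, 0, 1.2], 0.7]

```text
t: 11.5
ee_pos: [507.6, 82.1, 252.4]
orientation: [-2.814, -1.396, 0.002]
force: [-0.1, -0.3, -0.8]
gripper_width: 59.6
grip_force: 0.0
```

Request:
move_arm:
  commands:
    - [[8, -32, 0], [0, 0, 1.2], 0.7]
    - [[8, -30, 0], [0, 0, 1.2], 0.7]
    - [[7, -18, 0], [0, 0, 1.2], 0.7]
    - [[0, 0, 0], [0, 0, 1], 0.7]
    - [[0, 0, 0], [0, 0, 0], 0.7]
    - [[0, 0, 0], [0, 0, 0], 0.7]
    - [[0, 0, 0], [0, 0, 0], 0.7]
    - [[0, 0, 0], [0, 0, 0], 0.7]

```text
t: 12.3
ee_pos: [530.8, 4.0, 252.9]
orientation: [-2.406, -2.02, 0.0]
force: [0.4, -0.7, -0.3]
gripper_width: 59.8
grip_force: 0.0
```

Run:
```python
from h import *
s=env.state(); print(s["t"],s["ee_pos"],R.from_rotvec(s["orientation"]).as_matrix().round(3)[:,1:],s["force"],s["gripper_width"],s["joint_positions"])
im,d=env.read_camera("wrist"); cv2.imwrite("pics/w4.png",cv2.cvtColor(im,cv2.COLOR_RGB2BGR)); np.savez("w4.npz",im=im,d=d)
im,d=env.read_camera("top");np.savez("top4.npz",im=im,d=d)
g=cv2.cvtColor(im[160:250,180:400],cv2.COLOR_RGB2BGR); cv2.imwrite("pics/t4.png",cv2.resize(g,None,fx=3,fy=3))
```

```text
12.3 [530.82719481   3.9796195  252.90136182] [[ 0.985 -0.   ]
 [-0.173  0.   ]
 [-0.    -1.   ]] [ 0.39406917 -0.73420833 -0.34866167] 59.82398893545145 [-1.41125112e-01 -7.21309207e-03  1.76742779e+00  1.51341815e-05
  1.38162697e+00  3.26309308e-02]
```

View pics/w4.png

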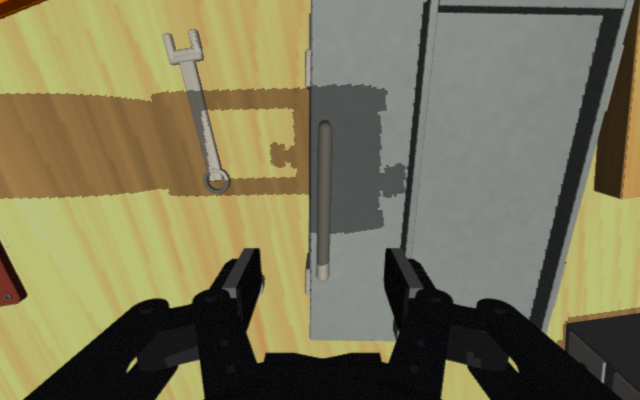

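View pics/t4.png

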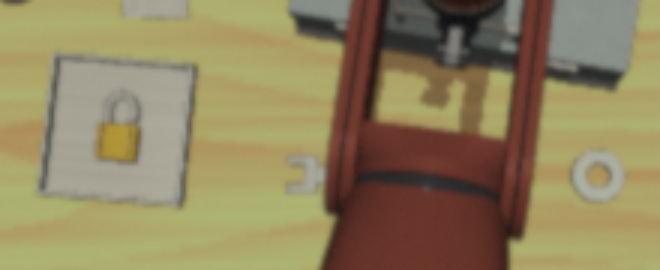

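The padlock lies flat in the dish (crop pixel 118,135). In the wrist view the bar runs from (324,121) to (322,279), parallel to the pads and almost centred between them.

Run:
```python
from h import *
p=ray("wrist",[[324.5,121],[322,279]],160); m=p.mean(0); s=env.state(); T=R.from_rotvec(s["orientation"]).as_matrix()
print(p.round(1),m, np.linalg.norm(p[0]-p[1]), "in tool",(m-s["ee_pos"])@T)
print(np.degrees(np.arctan2(*(p[0]-p[1])[:2])))
```

```text
[[542.7  66.1 160. ]
 [520.4 -51.1 160. ]] [531.51876611   7.52777851 160.        ] 119.33709041482993 in tool [ 3.68346832e+00 -7.18309896e-02  9.30514096e+01]
10.759884292019256
```

Request:
move_arm:
  commands:
    - [[1, 3, -10], [0, 0, 0], 0.7]
    - [[0, 0, -20], [0, 0, 0], 0.7]
    - [[0, 0, -20], [0, 0, 0], 0.7]
    - [[0, 0, -20], [0, 0, 0], 0.7]
    - [[0, 0, -15], [0, 0, 0], 0.7]
    - [[0, 0, -10], [0, 0, 0], 0.7]
    - [[0, 0, 0], [0, 0, 0], 0.7]
    - [[0, 0, 0], [0, 0, 0], 0.7]

```text
t: 13.2
ee_pos: [532.4, 6.5, 158.4]
orientation: [2.405, 2.021, 0.001]
force: [-0.0, 0.3, 0.5]
gripper_width: 59.8
grip_force: 0.0
```

Request:
move_arm:
  commands:
    - [[0, 0, 0], [0, 0, 0], 0]
    - [[0, 0, 0], [0, 0, 0], 0]
    - [[0, 0, 0], [0, 0, 0], 0]
    - [[0, 0, 0], [0, 0, 0], 0]
    - [[0, 0, 0], [0, 0, 0], 0]
    - [[0, 0, 0], [0, 0, 0], 0]
    - [[0, 0, 0], [0, 0, 0], 0]
    - [[0, 0, 0], [0, 0, 0], 0]

```text
t: 14.0
ee_pos: [532.1, 6.5, 158.7]
orientation: [2.405, 2.02, 0.0]
force: [-3.5, -0.1, 6.0]
gripper_width: 8.2
grip_force: 58.6
```

Run:
```python
import numpy as np
a=np.radians(14.27+np.r_[0,1,np.arange(3.5,45,3),45]); r=235.3
print(np.c_[np.degrees(a[1:])-14.27,np.diff(-r*np.cos(a))*.984,np.diff(r*np.cos(a))*.177,np.diff(r*np.sin(a))].round(1))
print((-r*np.cos(a)+r*np.cos(a[0])).round(0),(r*np.sin(a)-r*np.sin(a[0])).round(0))
```

```text
[[ 1.   1.  -0.2  4. ]
 [ 3.5  2.9 -0.5  9.8]
 [ 6.5  4.  -0.7 11.6]
 [ 9.5  4.6 -0.8 11.4]
 [12.5  5.2 -0.9 11.1]
 [15.5  5.7 -1.  10.8]
 [18.5  6.3 -1.1 10.5]
 [21.5  6.8 -1.2 10.2]
 [24.5  7.3 -1.3  9.8]
 [27.5  7.8 -1.4  9.4]
 [30.5  8.3 -1.5  9. ]
 [33.5  8.8 -1.6  8.5]
 [36.5  9.2 -1.7  8. ]
 [39.5  9.6 -1.7  7.5]
 [42.5 10.  -1.8  7. ]
 [45.   8.6 -1.5  5.4]]
[  0.   1.   4.   8.  13.  18.  24.  30.  37.  45.  53.  61.  70.  79.
  89.  99. 108.] [  0.   4.  14.  25.  37.  48.  59.  69.  80.  89.  99. 108. 116. 124.
 132. 139. 144.]
```

Request:
move_arm:
  commands:
    - [[1, 0, 4], [0, 0, 0], 0]
    - [[3, -0.5, 10], [0, 0, 0], 0]
    - [[4, -0.7, 11.5], [0, 0, 0], 0]
    - [[4.5, -0.8, 11.5], [0, 0, 0], 0]
    - [[5, -0.9, 11], [0, 0, 0], 0]
    - [[5.5, -1, 11], [0, 0, 0], 0]
    - [[6.5, -1.1, 10.5], [0, 0, 0], 0]
    - [[0, 0, 0], [0, 0, 0], 0]

```text
t: 14.8
ee_pos: [562.2, 0.8, 229.9]
orientation: [2.405, 2.02, -0.001]
force: [-6.1, -3.6, -0.7]
gripper_width: 7.5
grip_force: 58.7
```

Request:
move_arm:
  commands:
    - [[7, -1.2, 10], [0, 0, 0], 0]
    - [[7.5, -1.3, 10], [0, 0, 0], 0]
    - [[8, -1.4, 9.5], [0, 0, 0], 0]
    - [[8, -1.5, 9], [0, 0, 0], 0]
    - [[9, -1.6, 8.5], [0, 0, 0], 0]
    - [[9, -1.6, 8], [0, 0, 0], 0]
    - [[9.5, -1.7, 7.5], [0, 0, 0], 0]
    - [[0, 0, 0], [0, 0, 0], 0]

```text
t: 15.6
ee_pos: [620.2, -10.3, 293.9]
orientation: [2.404, 2.018, -0.001]
force: [-10.4, -5.1, 8.3]
gripper_width: 7.6
grip_force: 60.4
```

Request:
move_arm:
  commands:
    - [[10, -1.8, 7], [0, 0, 0], 0]
    - [[8.5, -1.5, 5.5], [0, 0, 0], 0]
    - [[0, 0, 0], [0, 0, 0], 0]
    - [[0, 0, 0], [0, 0, 0], 0]
    - [[0, 0, 0], [0, 0, 0], 0]
    - [[0, 0, 0], [0, 0, 0], 0]
    - [[0, 0, 0], [0, 0, 0], 0]
    - [[0, 0, 0], [0, 0, 0], 0]

```text
t: 16.4
ee_pos: [637.8, -13.6, 306.1]
orientation: [2.404, 2.018, -0.002]
force: [-10.1, -5.8, 7.6]
gripper_width: 7.4
grip_force: 60.5
```

Run:
```python
from h import *
s=env.state(); print(s["t"],s["ee_pos"],s["force"],s["gripper_width"],abs(s["qd"]).max())
print("theta by z",np.degrees(np.arcsin((s["ee_pos"][2]-101)/235.3))-14.27)
im,d=env.read_camera("scene"); P=cloud("scene",d)
cv2.imwrite("pics/s5.png",cv2.cvtColor(im,cv2.COLOR_RGB2BGR))
np.savez("s5.npz",im=im,d=d)
im,d=env.read_camera("top"); np.savez("t5.npz",im=im,d=d); P=cloud("top",d)
hsv=cv2.cvtColor(im,cv2.COLOR_RGB2HSV); m=(hsv[...,1]>110)&(hsv[...,0]>10)&(hsv[...,0]<32); m[:183]=0;m[224:]=0;m[:,:198]=0;m[:,240:]=0
v,u=np.nonzero(m); print("padlock",rect(ray("top",np.c_[u,v],24)))
```

```text
16.4 [637.77729248 -13.62599881 306.11685523] [-10.13945401  -5.80553349   7.60693284] 7.3657283581173205 0.0023432768991418587
theta by z 46.389700080000125
padlock (array([438. , 338.6]), array([39.1, 33.8]), 81.4, [[418.0, 322.0], [452.0, 317.0], [458.0, 355.0], [424.0, 360.0]])
```

View pics/s5.png

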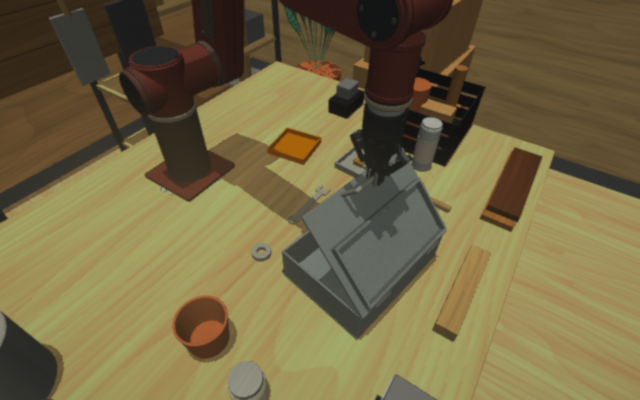

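The lid is up with its bar in the gripper, the wrench, bearing and pot have not moved, and the padlock is in the dish. I'll check the angle against the lid plane's depth.

Run:
```python
from h import *
d=np.load("s5.npz")["d"]; P=cloud("scene",d)
m=np.zeros((400,640),np.uint8); cv2.fillPoly(m,[np.array([[345,245],[365,297],[425,240],[410,205]])],1)
Q=P[(m>0)&(d>0)]
for _ in range(4):
    c=np.median(Q,0) if _==0 else Q.mean(0); n=np.linalg.svd(Q-c,full_matrices=False)[2][2]; r=abs((Q-c)@n); Q=Q[r<max(3,np.median(r)*2)]
print(len(Q),n.round(3),np.degrees(np.arccos(abs(n[2]))),r.mean())
```

```text
3547 [-0.694  0.13  -0.708] 44.92004938851633 0.7830461648522481
```

The plane fit gives 44.9°, and the arm is still and gripping, so I'm handing in.

```bash
python3 -c "
from workcell import env
print(env.close_job())"
```

```text
the job is handed in; nothing more can be done
None
```

I handed the job in at about 16.5 s: the padlock lies flat and released in the steel tray, and the gripper is holding the lid still at about 45° (44.9° measured from depth) by the middle of its bar, though the hand-in returned no verdict.

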